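Show the formed case ring on the spring slide

ROBOT

A 6-joint arm with a two-finger parallel gripper is mounted at the origin on the work surface. World frame = base frame: x ahead of the robot, y to its left, z up, the work surface at z = 0. Lengths are in mm, angles in degrees, forces in N, time in s.
With the tool pointing down it reaches from about 300 to 850 mm from the base axis. Payload 4.2 kg.
Tool frame: the origin (TCP) lies midway between the tips of the shut fingers; the grasp point (between the pads) lies 19 mm behind it; z points along the fingers, y is the line along which they close (so a half turn about z gives the same grasp; the last joint's range is limited). The gripper opens to 91 mm and grips with 3 to 60 N. Pads are 32 mm wide; open, the fingers measure 118 mm over their backs; the gripper's body (76 mm by 178 mm) begins 60 mm behind the grasp point.
Start: joints at [68.354, 18.312, 89.639, -0, 72.044, -1.146], TCP at [201.376, 538.601, 213.976] pointing down, gripper open.
Joint ranges: [-177.97, 177.97], [-48.28, 115.42], [12.27, 149.76], [-77.06, 257.06], [2.81, 150.46], [-146.56, 146.56]. Speed limits (degrees/s): [147.25, 147.25, 180, 180, 180, 180].

INTERFACE

Orientations are given as [roll, pitch, yaw] about the fixed x, y, z axes, in that order (R = Rz(yaw) Ry(pitch) Rx(roll)).
In Python, from workcell import state, grab_frame, camera_model, job_done gives the robot as it stands.
- The arm moves only by the tool pendant, called after "Call:" as name(argument=value, ...), one argument or row to a line, values as JSON. Schema: {"type":"object","properties":{"segments":{"type":"array","items":{"type":"array","items":{"type":"array","items":{"type":"number"},"minItems":6,"maxItems":6},"minItems":1,"maxItems":8},"minItems":1,"maxItems":1},"finger_gap":{"type":"number"},"squeeze":{"type":"number"},"only":{"type":"string"},"quiet":{"type":"boolean"},"lines":{"type":"string"}},"required":["segments"],"additionalProperties":false}. segments is a list that holds a single list of rows (three levels of brackets), with 1 to 8 rows, each of 6 numbers: dx, dy, dz in shares of the most that a row can go, 1 being 50 mm, then a rotation vector rx, ry, rz in parts of the range, where 1.0 means pi rad; each row shifts and turns the commanded pose from where the row before left it, along the tool's axes as they then stand; what a row does not reach is not made up. A row lasts 1/10 s, in which the tool goes at most 50 mm and 8.59 degrees, less where a joint would pass 70% of its speed; a pose out of reach is approached as far as the arm can. finger_gap is the finger opening in mm, set as the call begins (left out keeps the last). The fingers move at their own pace and stop on an object; squeeze is the grip in N (left out, the last holds). Time passes only in rows, so rows that do not move let the fingers close. The tool returns the time, the measured TCP pose, the force, the opening and the grip force at its end. only (a regular expression) keeps the lines of the reply that match it, lines (a string "A,B") keeps lines A to B, and quiet returns only ok. Shift and turn numbers lie between -1 and 1, and a call with a number outside is refused. Input that does not fit is refused with a message, and nothing moves.
- state(): the state, without advancing time (a new reading comes with each control period).
- grab_frame(name): name is "side" or "top" or "wrist"; returns the picture (384x512x3 uint8, blue, green, red); there is no depth.
- camera_model(name): a dict with "fx", "fy", "cx", "cy" (pixels), "T" (4x4, takes a point from camera to world coordinates). Camera axes: x right, y up, looking along -z (the intrinsics and any distortion apply to the point x, -y, -z); pixel columns grow to the right and rows downward; lengths in mm; the calibration is good to about 2 mm. A picture is of the moment at which its call begins: read the wrist's pose just before it. camera_model takes no time and is no camera call; for the wrist camera it gives the pose at the moment of the call.
- job_done(): hands the job in; it is judged then, once.
The state is a dict: "time_s": time; "qpos": joint angles; "qvel": joint speeds; "effort": joint torques, N m; "ee_pos": TCP position; "ee_rot": TCP orientation; "force": force on the tool from outside, world axes, zero at the start; "torque": the same for the moment, N m; "gripper_width": finger opening in mm; "gripper_force": force on a finger pad.
Only numpy, scipy, OpenCV 4.12 (cv2) and the standard library are available. Lean on these libraries where they do the work, as an engineer would, in place of code of your own. Each camera call takes 0.05 s, during which the arm holds its last target. There are 200 camera calls.

TASK

Lift the formed brass case ring out of the open die and lay it, collar up and flat, in the round recess of the spring slide, then let go of it. Then take the slide's black knob, pull the slide out until the line on its top meets the line on the brass index clip, and keep it there so the watchmaker can examine the ring: finish while still holding the knob, with the ring lying in its recess. Leave the tools and pots around the work where they are.

Things in the scene. Friction and masses are not known exactly. Their poses are not given: they have to be found in the camera images.
- die: Steel die block fixed to the bench: lower plate 130 x 112 x 12 mm with a block 100 x 100 mm on it, flat top face 40 mm above the bench, with one round cavity in the middle, 53 mm across and 6 mm deep, open at the top, in which the ring starts. Origin: centre of the underside. z up; x, y along its edges.
- ring: Brass case ring, a loose formed part of 40 to 85 g: flange 50 mm across and 6 mm high at the bottom, above it a collar 40 mm across (outside) and 14 mm high; through bore of 34 mm; 20 mm high in all. Origin: centre of the underside of the flange. z along the bore, to the collar side (up at the start). In the die the flange top is flush with the die's face and the collar stands 14 mm above it.
- bed: Aluminium bed of the spring slide, fixed to the bench, 310 x 104 mm, with two side rails (12 mm wide, 30 mm high, at y = -46 and +46 mm) and a dark end block 40 mm high at its +x end (from x = 145 to 165 mm). Origin on the bench surface, on the middle line of the bed. The slide is pulled out along the bed's own -x (roughly towards the robot).
- carriage (a joint): Travel of the spring slide along the bed's -x: 0 = home, where a spring keeps it, growing as it is pulled out, end stop at 0.085 m. The spring pulls it home with about 2.4 N at 0 and 1.2 N more per 10 mm (about 7 to 10 N at the mark); it slides home if let go. The index clip lies 0.040 to 0.065 m of travel away from home.
- nest (a point): Centre of the floor of the round recess in the slide: 56 mm across, 6 mm deep, open at the top. The slide is a steel block 84 x 76 mm whose top is 34 mm above the bench, so this floor is 28 mm above the bench. Moves with the slide; at home it lies at x = +60 mm on the bed. Axes as the bed's.
- knob_top (a point): Centre of the top of the slide's upright black knob: cylinder 20 mm across and 36 mm high, top 70 mm above the bench, standing on a flat arm of the slide (30 mm wide, top 34 mm above the bench), 115 mm from the recess centre along the bed's -x. To be pinched from above. Axes as the bed's.
- slide_line (a point): Outer end of the dark 3 mm wide line scribed across the slide's top beside the recess, level with the recess centre along x and 38 mm from it along the bed's +y, 34 mm above the bench. Moves with the slide. Axes as the bed's.
- index_line (a point): Inner end of the dark line on top of the brass index clip (14 mm along the rail, 18 mm across, top 36 mm above the bench) clamped on the bed's +y rail. The mark is reached when slide_line has the same x as index_line in the bed's frame. Its place along the rail differs each time. Axes as the bed's.
- screwdriver: Loose screwdriver 150 mm long lying to one side; leave alone. Origin underneath its middle.
- tweezers: Loose brass tweezers, 150 mm long, 5 mm thick, lying to one side; leave alone. Origin underneath, 60 mm from the blunt end.
- eyeglass: Loose black eyeglass (short round body 36 mm across, 30 mm high), standing to one side; leave alone. Origin: centre of the underside.
- oil_pot: Loose small amber glass pot with a steel lid, 40 mm across, 45 mm high, standing to one side; leave alone. Origin: centre of the underside.

How it is judged (in metres and radians):
On the way, in this order (a step that is already met when the one before it is completed fails the run):
1. the ring has been lifted clear of the die in the fingers (z of ring in the frame of die above 0.055 m and contact force between the fingers and ring above 0.2 N), for 0.1 s.
2. the ring lies flat in the recess of the slide, let go, before the slide is pulled (horizontal distance between ring and nest below 0.005 m and z of ring in the frame of nest between -0.003 and 0.003 m and angle between ring's own z axis and vertical below 0.1 rad and contact force between the fingers and ring below 0.1 N and value of joint carriage below 0.015 m), for 0.2 s.
At the end, for the whole second after the job is handed in: For the last second the fingers hold the slide against its spring (over 3 N), still, its line within 4 mm of the clip's line, propped by nothing else; the ring lies in the recess untouched, within 5 mm of its centre and 3 mm of its floor, upright within 0.1 rad (x of slide_line in the frame of index_line between -0.004 and 0.004 m and horizontal distance between ring and nest below 0.005 m and z of ring in the frame of nest between -0.003 and 0.003 m and angle between ring's own z axis and vertical below 0.1 rad and contact force between the fingers and carriage above 3 N and contact force between each of the arm, the fingers and ring below 0.1 N and velocity of joint carriage between -0.01 and 0.01 m/s and contact force between carriage and screwdriver below 0.2 N and contact force between carriage and tweezers below 0.2 N and contact force between carriage and eyeglass below 0.2 N and contact force between carriage and oil_pot below 0.2 N); the arm keeps its last pose, push and grip.
It fails at once if a tool or pot beside the work is pushed more than 25 mm (distance of any of screwdriver, tweezers, eyeglass, oil_pot from where it was at the start of the episode above 0.025 m).
It also fails if it takes over 48 s, if anything falls off the work surface, if the arm or the gripper's body presses on something with over 40 N, if the wrist force passes 120 N, or if a joint passes its speed limit or range.

## Working session

There is one attempt and no reset: what is moved stays moved. The work goes in short steps, Python scripts to look and compute and a tool call to move; the robot and the scene stay as the last step left them, time stands still between calls to the robot, and variables do not carry over. Pictures are saved under pics/ and viewed, at most 10 in all, crops included, and the job is handed in when it is done.

```bash
mkdir -p pics; python3 - <<'E'
from workcell import *
import cv2,numpy as np
s=state();print(s['time_s'],s['ee_pos'],s['ee_rot'],s['gripper_width'])
for n in('top','side'):
    f=grab_frame(n);np.save(n,f);cv2.imwrite(f'pics/{n}0.png',f)
    m=camera_model(n);print(n,{k:(np.round(v,3).tolist()) for k,v in m.items() if not isinstance(v,str)})
E
```

```text
0.0 [201.1781745  538.13051811 213.13094191] [-1.79899959e+02 -3.10645937e-03  1.59500728e+02] 91.45224600721008
top {'fx': 362.162, 'fy': 362.162, 'cx': 248.032, 'cy': 195.759, 'T': [[-0.023, 0.997, -0.079, 432.096], [-1.0, -0.023, -0.003, -5.046], [-0.005, 0.079, 0.997, 1030.161], [0.0, 0.0, 0.0, 1.0]]}
side {'fx': 436.198, 'fy': 436.198, 'cx': 258.224, 'cy': 190.535, 'T': [[0.766, 0.499, -0.406, 84.655], [-0.643, 0.585, -0.495, -511.83], [-0.01, 0.64, 0.769, 917.059], [0.0, 0.0, 0.0, 1.0]]}
```

View pics/top0.png

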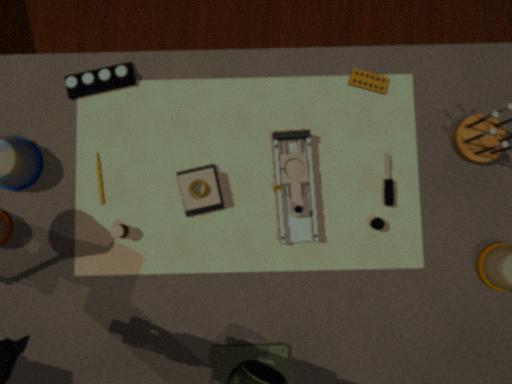

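View pics/side0.png

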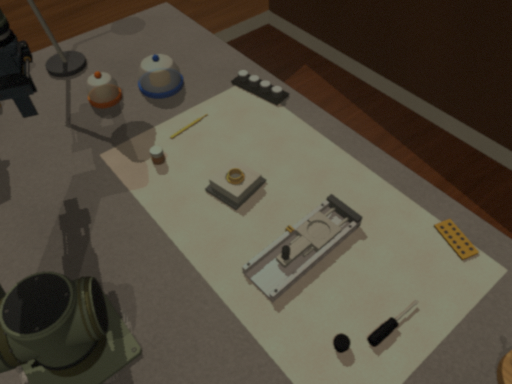

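The top view shows the ring at about (199,188) in the die, the knob at (298,209), the recess at (293,165), the clip at (278,187) and the bed's end block at (292,134). The side view agrees, with the ring at (235,176) and the knob at (285,252). I'll get coarse positions from these and then refine with the wrist camera.

```bash
cat > h.py <<'E'
from workcell import *
import cv2,numpy as np
from scipy.spatial.transform import Rotation as R
def ray(m,uv):
    uv=np.atleast_2d(np.asarray(uv,float))
    d=np.c_[(uv[:,0]-m['cx'])/m['fx'],-(uv[:,1]-m['cy'])/m['fy'],-np.ones(len(uv))]
    T=np.array(m['T']);return T[:3,3],d@T[:3,:3].T
def onz(m,uv,z):
    o,d=ray(m,uv);return o+d*((z-o[2])/d[:,2])[:,None]
def proj(m,p):
    T=np.array(m['T']);c=(np.atleast_2d(p)-T[:3,3])@T[:3,:3]
    return np.c_[m['cx']+m['fx']*c[:,0]/-c[:,2],m['cy']-m['fy']*c[:,1]/-c[:,2]]
def rel(p,yaw):
    "tool-axes shift from now to world p with tool down at yaw (deg): remaining rotvec, shift in the present axes"
    s=state();r=R.from_euler('xyz',s['ee_rot'],degrees=True)
    t=R.from_euler('xyz',[180,0,yaw],degrees=True)
    return np.round(r.inv().apply(np.array(p)-s['ee_pos']),1),np.round((r.inv()*t).as_rotvec(degrees=True),2)
E
python3 - <<'E'
from h import *
m=camera_model('top');ms=camera_model('side')
f=np.load('top.npy')
for n,uv,z in[('ring',(199,187.5),54),('diec',(201,190),40),('knob',(298,209),70),('nest',(293,165),34),('clip',(277.5,187),36),('endL',(273,134),40),('endR',(310,134),40),('railTL',(279,140),30),('railBL',(284,242),30),('railTR',(309,138),30),('railBR',(315,241),30)]:
    print(n,onz(m,uv,z).round(0)[0])
for n,uv,z in[('ring',(235,175),54),('knob',(285,248),70),('nest',(319,227),34)]: print('s',n,onz(ms,uv,z).round(0)[0])
print(rel(onz(m,(199,187.5),54)[0]*[1,1,0]+[-60,0,230],159.5),np.round(camera_model('wrist')['T'],2), R.from_euler('xyz',state()['ee_rot'],degrees=True).as_matrix().round(2))
E
```

```text
ring [535. 130.  54.]
diec [530. 126.  40.]
knob [ 470. -134.   70.]
nest [ 594. -129.   34.]
clip [533. -84.  36.]
endL [681. -76.  40.]
endR [ 679. -178.   40.]
railTL [666. -93.  30.]
railBL [382. -98.  30.]
railTR [ 670. -177.   30.]
railBR [ 383. -183.   30.]
s ring [528. 125.  54.]
s knob [ 469. -136.   70.]
s nest [ 589. -130.   34.]
(array([-399.6, -286.5,  -16.3]), array([-0.09, -0.  ,  0.  ])) [[ 3.5000e-01 -9.0000e-01 -2.5000e-01  1.3220e+02]
 [ 9.4000e-01  3.4000e-01  9.0000e-02  5.6392e+02]
 [-0.0000e+00 -2.7000e-01  9.6000e-01  3.8433e+02]
 [ 0.0000e+00  0.0000e+00  0.0000e+00  1.0000e+00]] [[-0.94  0.35 -0.  ]
 [ 0.35  0.94 -0.  ]
 [ 0.   -0.   -1.  ]]
```

```bash
python3 -c "
from h import *
print(rel([532,128,213],159.5),rel([532,128,213],90))"
```

```text
(array([-453.5, -268.4,    0.6]), array([-0.09, -0.  ,  0.  ])) (array([-453.5, -268.4,    0.6]), array([-8.00e-02,  5.00e-02,  6.95e+01]))
```

The rows are not in the units I measure in: shifts go in shares of 50 mm and turns go in shares of pi rad. I convert before sending: -38 mm is -0.76, -22.5 mm is -0.45.

Call:
pendant(
  segments=[
    [[-0.76, -0.45, 0, 0, 0, 0], [-0.76, -0.45, 0, 0, 0, 0], [-0.76, -0.45, 0, 0, 0, 0], [-0.76, -0.45, 0, 0, 0, 0], [-0.76, -0.45, 0, 0, 0, 0], [-0.76, -0.45, 0, 0, 0, 0]],
  ],
)

```text
time_s: 0.7
ee_pos: [368.3, 330.6, 213.7]
ee_rot: [-180.0, -0.0, 159.5]
force: [0.4, 0.5, 0.7]
gripper_width: 90.9
gripper_force: 0.0
```

Call:
pendant(
  segments=[
    [[-0.76, -0.45, 0, 0, 0, 0], [-0.76, -0.45, 0, 0, 0, 0], [-0.76, -0.45, 0, 0, 0, 0], [-0.76, -0.45, 0, 0, 0, 0], [-0.76, -0.45, 0, 0, 0, 0], [-0.7, -0.42, 0, 0, 0, 0], [0, 0, 0, 0, 0, 0.0428], [0, 0, 0, 0, 0, 0.0428]],
  ],
)

```text
time_s: 1.5
ee_pos: [532.1, 127.0, 213.2]
ee_rot: [-179.9, -0.1, 143.6]
force: [-0.1, -0.3, 0.7]
gripper_width: 91.2
gripper_force: 0.0
```

Call:
pendant(
  segments=[
    [[0, 0, 0, 0, 0, 0.0428], [0, 0, 0, 0, 0, 0.0428], [0, 0, 0, 0, 0, 0.0428], [0, 0, 0, 0, 0, 0.0428], [0, 0, 0, 0, 0, 0.0428], [0, 0, 0, 0, 0, 0.0428], [0, 0, 0, 0, 0, 0.0428], [0, 0, 0, 0, 0, 0]],
  ],
)

```text
time_s: 2.3
ee_pos: [531.4, 128.4, 213.5]
ee_rot: [-180.0, 0.0, 90.2]
force: [-0.6, -0.5, -1.5]
gripper_width: 90.8
gripper_force: 0.0
```

```bash
python3 - <<'E'
from h import *
s=state();m=camera_model('wrist');f=grab_frame('wrist');cv2.imwrite('pics/w1.png',f)
import pickle;pickle.dump((m,f),open('w1.pkl','wb'))
print(rel([532,128,213],90),proj(m,[[532,128,54],[532,128,40]]))
E
```

```text
(array([-0.4,  0.6,  0.6]), array([-0.05,  0.01,  0.36])) [[260.54395303 175.57227574]
 [260.57758549 172.8218201 ]]
```

View pics/w1.png

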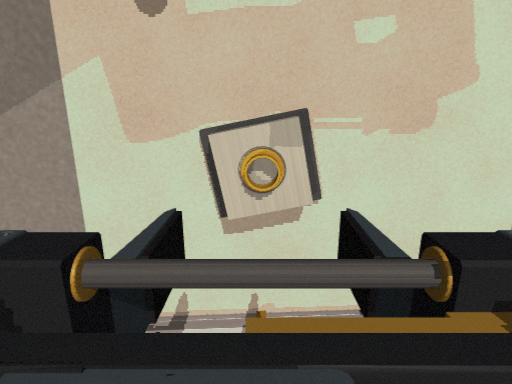

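The wrist view shows the ring in the die at about (262,170), with the bed's rail at the bottom edge near row 320. I'll fit the ring with a brass mask.

```bash
cat >> h.py <<'E'
def brass(f): 
    h=cv2.cvtColor(f,cv2.COLOR_BGR2HSV);return cv2.inRange(h,(14,120,60),(32,255,255))
def ringfit(m,f,near,z,span=60):
    k=brass(f);u0,v0=map(int,near);w=np.zeros_like(k);w[v0-span:v0+span,u0-span:u0+span]=255;k&=w
    c=max(cv2.findContours(k,cv2.RETR_EXTERNAL,cv2.CHAIN_APPROX_NONE)[0],key=cv2.contourArea)[:,0].astype(float)
    (x,y),r=cv2.minEnclosingCircle(onz(m,c,z)[:,:2].astype(np.float32)); e=cv2.fitEllipse(c.astype(np.float32))
    return (x,y,r),e,onz(m,[e[0]],z)[0]
E
python3 - <<'E'
from h import *
import pickle;m,f=pickle.load(open('w1.pkl','rb'))
for z in(54,50): print(ringfit(m,f,(262,170),z))
h=cv2.cvtColor(f,cv2.COLOR_BGR2HSV)
print(h[170,236:290:2].tolist())
# inner bore
k=brass(f)[140:200,230:295];c,hh=cv2.findContours(k,cv2.RETR_CCOMP,cv2.CHAIN_APPROX_NONE)
for a,b in zip(c,hh[0]):
    if len(a)>30:
        p=a[:,0].astype(float)+[230,140];e=cv2.fitEllipse(p.astype(np.float32));print(b[3],e,onz(m,[e[0]],54)[0].round(1))
E
```

```text
((533.5895385742188, 134.02584838867188, 24.01165199279785), ((262.04296875, 169.77064514160156), (42.74041748046875, 43.04761505126953), 74.32105255126953), array([533.58800549, 134.39853572,  54.        ]))
((533.6013793945312, 133.1939239501953, 24.302173614501953), ((262.04296875, 169.77064514160156), (42.74041748046875, 43.04761505126953), 74.32105255126953), array([533.59988103, 133.57112064,  50.        ]))
[[21, 42, 188], [21, 48, 143], [18, 123, 154], [21, 194, 192], [21, 187, 181], [21, 188, 184], [21, 59, 91], [18, 45, 97], [21, 50, 103], [21, 45, 131], [19, 51, 136], [20, 46, 133], [20, 48, 133], [20, 46, 132], [21, 41, 131], [20, 52, 132], [22, 50, 128], [19, 41, 132], [22, 50, 128], [19, 45, 125], [20, 45, 129], [21, 188, 168], [21, 196, 163], [19, 196, 182], [18, 130, 129], [21, 49, 161], [21, 45, 189]]
-1 ((262.04296875, 169.77064514160156), (42.74041748046875, 43.04761505126953), 74.32105255126953) [533.6 134.4  54. ]
0 ((262.09405517578125, 170.921875), (27.695842742919922, 30.348047256469727), 88.87870025634766) [533.6 133.1  54. ]
```

Scaled: 35 mm is 0.7, 28 mm is 0.56, -0.2 degrees / 180 = -0.0011.

Call:
pendant(
  segments=[
    [[0.05, 0.04, 0.7, 0, 0, -0.0011], [0, 0, 0.7, 0, 0, 0], [0, 0, 0.7, 0, 0, 0], [0, 0, 0.56, 0, 0, 0], [0, 0, 0, 0, 0, 0]],
  ],
)

```text
time_s: 2.85
ee_pos: [530.5, 130.3, 77.2]
ee_rot: [-179.5, 0.1, 90.5]
force: [-0.3, 0.2, -0.2]
gripper_width: 91.1
gripper_force: 0.0
```

```bash
python3 - <<'E'
from h import *
s=state();m=camera_model('wrist');f=grab_frame('wrist');cv2.imwrite('pics/w2.png',f)
print(s['ee_pos'],proj(m,[[533.6,131.2,54]]))
p=proj(m,[[533.6,131.2,54]])[0]
k=brass(f);c,hh=cv2.findContours(k,cv2.RETR_CCOMP,cv2.CHAIN_APPROX_NONE)
for a,b in zip(c,hh[0]):
    if len(a)>60:
        q=a[:,0];e=cv2.fitEllipse(q);print(b[3],np.round(np.r_[e[0],e[1],q.min(0),q.max(0)],1),[onz(m,[e[0]],z)[0].round(1).tolist() for z in (54,44,40)])
E
```

```text
[530.48454502 130.27536201  77.20997639] [[264.08114738 219.1561695 ]]
-1 [479.5 322.4  18.6 555.7 245.  312.  511.  332. ] [[690.4, 53.7, 54.0], [698.5, 45.9, 44.0], [701.8, 42.8, 40.0]]
-1 [436.8 273.3  27.4  48.6 423.  246.  452.  301. ] [[653.3, 92.9, 54.0], [659.6, 87.2, 44.0], [662.0, 84.9, 40.0]]
-1 [ 84.8 273.7  28.9  53.9  70.  246.  100.  301. ] [[408.7, 88.9, 54.0], [402.4, 82.9, 44.0], [399.8, 80.5, 40.0]]
-1 [264.4 211.9  68.5  68.7 230.  178.  299.  247. ] [[533.7, 136.3, 54.0], [533.8, 132.8, 44.0], [533.8, 131.3, 40.0]]
37 [264.3 213.9  38.   47.5 240.  195.  289.  233. ] [[533.7, 134.9, 54.0], [533.8, 131.3, 44.0], [533.8, 129.8, 40.0]]
```

View pics/w2.png

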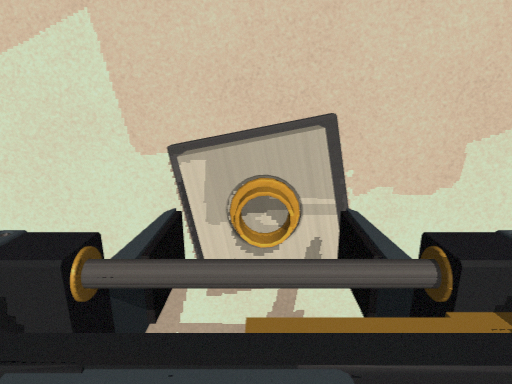

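The ring sits at (264,212) in the image, with open fingers clear on both sides. That fits (533.7, 131.2).

Call:
pendant(
  segments=[
    [[0, 0, 0, 0, 0, 0]],
  ],
)

```text
time_s: 3.0
ee_pos: [534.7, 131.2, 82.2]
ee_rot: [179.9, -0.0, 90.5]
force: [0.2, 0.6, 0.1]
gripper_width: 91.3
gripper_force: 0.0
```

```bash
python3 -c "
from h import *
print(rel([533.7,131.2,42.5],90))"
```

```text
(array([-0. , -1.1, 39.7]), array([ 0.13, -0.03,  0.46]))
```

Scaled: 14 mm is 0.28, 12 mm is 0.24, 0.4 degrees / 180 = 0.0022.

Call:
pendant(
  segments=[
    [[0, -0.01, 0.28, 0, 0, 0.0022], [0, 0, 0.24, 0, 0, 0], [0, 0, 0.16, 0, 0, 0], [0, 0, 0.06, 0, 0, 0], [0, 0, 0, 0, 0, 0], [0, 0, 0, 0, 0, 0], [0, 0, 0, 0, 0, 0]],
  ],
)

```text
time_s: 3.7
ee_pos: [533.5, 131.1, 44.4]
ee_rot: [179.9, -0.0, 90.0]
force: [-0.2, -0.5, 0.7]
gripper_width: 91.1
gripper_force: 0.0
```

Scaled: 1.5 mm is 0.03.

Call:
pendant(
  segments=[
    [[0, 0, 0.03, 0, 0, 0], [0, 0, 0, 0, 0, 0], [0, 0, 0, 0, 0, 0], [0, 0, 0, 0, 0, 0], [0, 0, 0, 0, 0, 0], [0, 0, 0, 0, 0, 0], [0, 0, 0, 0, 0, 0], [0, 0, 0, 0, 0, 0]],
  ],
  finger_gap=30,
  squeeze=20,
)

```text
time_s: 4.5
ee_pos: [533.1, 131.0, 42.5]
ee_rot: [-180.0, -0.0, 90.0]
force: [-0.3, 0.4, 0.2]
gripper_width: 38.8
gripper_force: 20.0
```

Call:
pendant(
  segments=[
    [[0, 0, 0, 0, 0, 0], [0, 0, 0, 0, 0, 0], [0, 0, 0, 0, 0, 0]],
  ],
)

```text
time_s: 4.8
ee_pos: [533.1, 131.0, 42.4]
ee_rot: [-180.0, -0.0, 90.0]
force: [-0.2, -0.1, -0.1]
gripper_width: 38.8
gripper_force: 20.0
```

Scaled: -30 mm is -0.6, -25 mm is -0.5.

Call:
pendant(
  segments=[
    [[0, 0, -0.1, 0, 0, 0], [0, 0, -0.3, 0, 0, 0], [0, 0, -0.5, 0, 0, 0], [0, 0, -0.5, 0, 0, 0], [0, 0, -0.5, 0, 0, 0], [0, 0, -0.24, 0, 0, 0], [-0.3, 0.08, 0, 0, 0, 0], [-0.6, 0.12, 0, 0, 0, 0]],
  ],
)

```text
time_s: 5.6
ee_pos: [542.9, 86.0, 148.8]
ee_rot: [-180.0, -0.0, 90.2]
force: [0.5, -0.6, -0.1]
gripper_width: 38.3
gripper_force: 20.0
```

Call:
pendant(
  segments=[
    [[-0.8, 0.16, 0, 0, 0, 0], [-0.8, 0.16, 0, 0, 0, 0], [-0.8, 0.16, 0, 0, 0, 0], [-0.8, 0.16, 0, 0, 0, 0], [-0.8, 0.16, 0, 0, 0, 0], [-0.8, 0.16, 0, 0, 0, 0], [-0.52, 0.02, 0, 0, 0, 0], [-0.2, 0, 0, 0, 0, 0]],
  ],
)

```text
time_s: 6.4
ee_pos: [591.0, -193.4, 147.4]
ee_rot: [-179.8, -0.0, 89.8]
force: [-1.2, 0.8, -0.9]
gripper_width: 38.7
gripper_force: 20.0
```

Call:
pendant(
  segments=[
    [[0, 0, 0, 0, 0, 0], [0, 0, 0, 0, 0, 0], [0, 0, 0, 0, 0, 0]],
  ],
)

```text
time_s: 6.7
ee_pos: [591.9, -188.6, 149.2]
ee_rot: [-180.0, -0.0, 90.1]
force: [-0.8, -0.5, 0.2]
gripper_width: 38.5
gripper_force: 20.0
```

```bash
python3 - <<'E'
from h import *
import pickle
m=camera_model('wrist');f=grab_frame('wrist');cv2.imwrite('pics/w3.png',f);pickle.dump((m,f),open('w3.pkl','wb'))
print(proj(m,[[592,-129,34],[533,-84,36],[470,-134,70]]))
E
```

```text
[[259.92990325 121.05375539]
 [190.54323949  66.87740416]
 [104.85782506 129.64033863]]
```

View pics/w3.png

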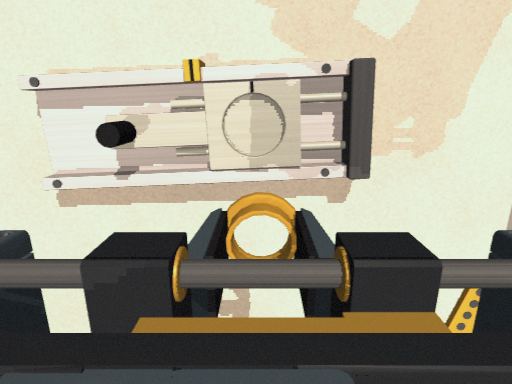

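The wrist view shows the ring gripped upright. It also shows the recess at (254,124), the slide line at (252,87), the clip line at (193,70), the knob top at about (110,134), and rail screws at (34,82), (326,69), (57,184) and (325,173). Next I'll fit these accurately.

```bash
python3 - <<'E'
from h import *
import pickle;m,f=pickle.load(open('w3.pkl','rb'))
g=cv2.cvtColor(f,cv2.COLOR_BGR2GRAY)
# recess rim: ray-wise strongest gradient
G=cv2.GaussianBlur(g,(3,3),0).astype(float)
c=np.array([254.,124.])
for it in range(3):
    P=[]
    for a in np.radians(np.arange(0,360,4)):
        r=np.arange(26,38,.5);q=c+np.outer(r,[np.cos(a),np.sin(a)])
        v=cv2.remap(g,q[:,0].astype(np.float32)[None],q[:,1].astype(np.float32)[None],cv2.INTER_LINEAR)[0].astype(float)
        P.append(q[np.argmin(v)])
    W=onz(m,P,34)[:,:2]
    ok=np.ones(len(W),bool)
    for _ in range(5):
        A=np.c_[2*W[ok],np.ones(ok.sum())];s=np.linalg.lstsq(A,(W[ok]**2).sum(1),rcond=None)[0]
        R0=np.sqrt(s[2]+s[0]**2+s[1]**2);d=np.abs(np.hypot(*(W-s[:2]).T)-R0);ok=d<max(1.2,1.5*np.median(d))
    c=proj(m,[[s[0],s[1],34]])[0]
print('nest',s[:2],R0,ok.sum(),c)
# holes (screws) centroids
def dark(u0,v0,h,t):
    w=g[v0-h:v0+h+1,u0-h:u0+h+1];ys,xs=np.nonzero(w<t);return xs.mean()+u0-h,ys.mean()+v0-h,len(xs)
S=[onz(m,[dark(u,v,7,100)[:2]],30)[0] for u,v in[(34,82),(326,69),(57,184),(325,173)]]
print(np.round(S,1),[np.degrees(np.arctan2(*(S[j]-S[i])[1::-1])) for i,j in((0,1),(2,3))])
print('line',dark(252,88,4,110),onz(m,[dark(252,88,4,110)[:2]],34)[0])
print('clip',dark(194,70,5,80),onz(m,[dark(194,70,5,80)[:2]],36)[0])
k=(g<60).astype(np.uint8);k[:100]=0;k[160:]=0;k[:,160:]=0
ct=max(cv2.findContours(k,cv2.RETR_EXTERNAL,cv2.CHAIN_APPROX_NONE)[0],key=cv2.contourArea)[:,0];print('knob',ct.min(0),ct.max(0))
crop=cv2.resize(f[40:200,80:320],None,fx=3.3,fy=3.3,interpolation=cv2.INTER_CUBIC);cv2.imwrite('pics/w3c.png',crop)
for z in(54,48,45):print(ringfit(m,f,(262,232),149.2-42.5+z))
print(state()['ee_pos'])
E
```

```text
nest [ 586.03300345 -132.72153422] 27.489189026111713 89 [253.27447457 125.28459379]
[[ 393.7  -96.4   30. ]
 [ 649.5  -85.7   30. ]
 [ 397.7 -187.8   30. ]
 [ 653.4 -176.2   30. ]] [np.float64(2.3878695294030807), np.float64(2.58443897979595)]
line (np.float64(251.44), np.float64(87.96), 25) [ 584.5850041 -100.8644275   34.       ]
clip (np.float64(190.96428571428572), np.float64(70.10714285714286), 28) [533.20975797 -86.57394123  36.        ]
knob [ 96 121] [135 146]
((593.1328125, -182.16268920898438, 23.04559898376465), ((260.8976135253906, 228.05015563964844), (71.07160949707031, 75.9390640258789), 91.08419799804688), array([ 593.1301939 , -179.74597766,  160.7       ]))
((593.129150390625, -184.70970153808594, 23.911502838134766), ((260.8976135253906, 228.05015563964844), (71.07160949707031, 75.9390640258789), 91.08419799804688), array([ 593.12647412, -182.20215191,  154.7       ]))
((593.1272583007812, -185.9832305908203, 24.344518661499023), ((260.8976135253906, 228.05015563964844), (71.07160949707031, 75.9390640258789), 91.08419799804688), array([ 593.12461422, -183.43023904,  151.7       ]))
[ 592.01448312 -188.62237473  149.39373017]
```

View pics/w3c.png

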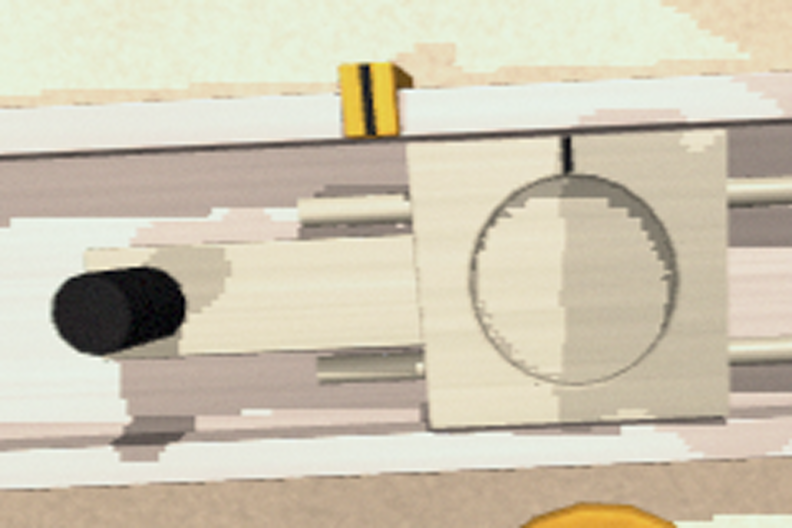

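The crop confirms the recess centre at about (253.6,124.8), the slide line at (251.5,87), the clip line at (191.5,70.3) and the knob top centre at about (108,135). I'll cross-check against the other cameras and against the bore of the held ring.

```bash
python3 - <<'E'
from h import *
import pickle;m,f=pickle.load(open('w3.pkl','rb'))
print('knob',onz(m,[(108,134.5)],70), 'expected',np.array([586,-133])-115*np.array([.999,.0436]))
k=brass(f);c,hh=cv2.findContours(k,cv2.RETR_CCOMP,cv2.CHAIN_APPROX_NONE)
for a,b in zip(c,hh[0]):
    if len(a)>60 and b[3]>=0:
        q=a[:,0];e=cv2.fitEllipse(q);print(np.round(np.r_[e[0],e[1],q.min(0),q.max(0)],1),[onz(m,[e[0]],z)[0].round(1).tolist() for z in (160.7,150.7)])
for n,p in(('top',[[586,-133,34],[471,-138,70],[533.7,131.2,54]]),('side',[[586,-133,34],[471,-138,70],[533.7,131.2,54]])): print(proj(camera_model(n),p).round(1))
for n,(u,v) in(('top',(293,165)),('side',(319,227))):
    F=np.load(n+'.npy');cr=cv2.resize(F[v-40:v+60,u-60:u+60],None,fx=4,fy=4,interpolation=cv2.INTER_CUBIC);np.save('c'+n,cr)
cv2.imwrite('pics/cc.png',cv2.resize(np.vstack([np.load('ctop.npy')[:300],np.load('cside.npy')[:300]]),None,fx=1.,fy=1.))
print(rel([585.2,-133.2,80],92.5))
E
```

```text
knob [[ 471.99255385 -137.7809432    70.        ]] expected [ 471.115 -138.014]
[260.8 235.1  41.8  55.8 232.  214.  290.  256. ] [[593.1, -183.9, 160.7], [593.1, -188.2, 150.7]]
[[294.5 167.8]
 [299.5 208.6]
 [198.5 188.1]]
[[319.  228.6]
 [286.3 247.9]
 [235.3 172.6]]
(array([55.4, -6.7, 69.4]), array([-0.02, -0.03, -2.4 ]))
```

View pics/cc.png

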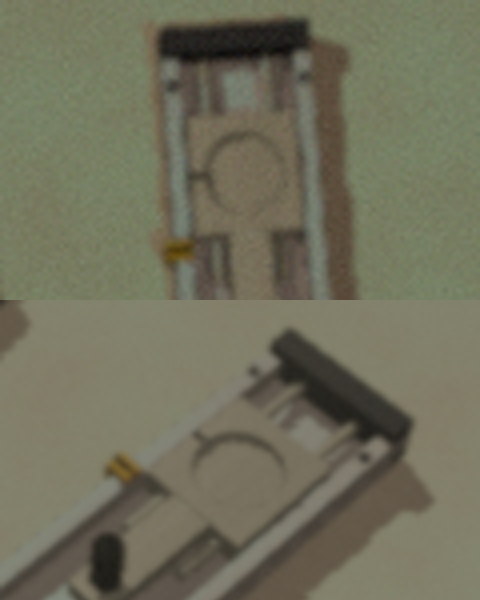

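The top crop puts the recess at (294.5,168), the same as the projected wrist estimate, so the position is confirmed. Moving over the recess.

Scaled: 30 mm is 0.6, 25 mm is 0.5, -0.8 degrees / 180 = -0.0044.

Call:
pendant(
  segments=[
    [[0.3, -0.04, 0, 0, 0, -0.0044], [0.5, -0.06, 0, 0, 0, -0.0044], [0.3, -0.04, 0.4, 0, 0, -0.0044], [0, 0, 0.6, 0, 0, 0], [0, 0, 0.38, 0, 0, 0], [0, 0, 0, 0, 0, 0], [0, 0, 0, 0, 0, 0], [0, 0, 0, 0, 0, 0]],
  ],
)

```text
time_s: 7.55
ee_pos: [585.4, -134.8, 81.9]
ee_rot: [179.8, 0.0, 92.4]
force: [0.4, 0.5, 0.6]
gripper_width: 38.0
gripper_force: 20.0
```

```bash
python3 -c "
from h import *
print(rel([585.2,-133.3,37],92.5))"
```

```text
(array([ 1.5, -0.3, 44.9]), array([ 0.16,  0.03, -0.07]))
```

Scaled: 12 mm is 0.24, 9 mm is 0.18.

Call:
pendant(
  segments=[
    [[0.02, 0, 0.24, 0, 0, 0], [0, 0, 0.24, 0, 0, 0], [0, 0, 0.18, 0, 0, 0], [0, 0, 0.08, 0, 0, 0], [0, 0, 0.06, 0, 0, 0], [0, 0, 0, 0, 0, 0], [0, 0, 0, 0, 0, 0], [0, 0, 0, 0, 0, 0]],
  ],
)

```text
time_s: 8.35
ee_pos: [584.6, -134.2, 40.8]
ee_rot: [180.0, 0.0, 92.4]
force: [-0.4, 0.2, 0.3]
gripper_width: 38.3
gripper_force: 20.0
```

```bash
python3 -c "
from h import *
print(rel([585.2,-133.3,36.7],92.5))"
```

```text
(array([0.9, 0.6, 4.1]), array([ 0.05,  0.01, -0.1 ]))
```

Scaled: 2 mm is 0.04, 1.5 mm is 0.03.

Call:
pendant(
  segments=[
    [[0.016, 0.01, 0.04, 0, 0, 0], [0, 0, 0.03, 0, 0, 0], [0, 0, 0, 0, 0, 0], [0, 0, 0, 0, 0, 0], [0, 0, 0, 0, 0, 0]],
  ],
)

```text
time_s: 8.85
ee_pos: [584.8, -133.3, 37.0]
ee_rot: [180.0, -0.0, 92.4]
force: [0.2, 0.1, -0.0]
gripper_width: 38.6
gripper_force: 20.0
```

Call:
pendant(
  segments=[
    [[0, 0, 0, 0, 0, 0], [0, 0, 0, 0, 0, 0], [0, 0, 0, 0, 0, 0], [0, 0, 0, 0, 0, 0], [0, 0, 0, 0, 0, 0], [0, 0, 0, 0, 0, 0]],
  ],
  finger_gap=60,
)

```text
time_s: 9.45
ee_pos: [584.8, -133.3, 36.9]
ee_rot: [180.0, -0.0, 92.4]
force: [-0.1, -0.6, 0.6]
gripper_width: 59.8
gripper_force: 0.0
```

Call:
pendant(
  segments=[
    [[0, 0, -0.2, 0, 0, 0], [0, 0, -0.5, 0, 0, 0], [0, 0, -0.7, 0, 0, 0], [0, 0, -0.7, 0, 0, 0], [-0.4, 0, -0.3, 0, 0, 0], [-0.5, 0, 0, 0, 0, 0], [0, 0, 0, 0, 0, 0], [0, 0, 0, 0, 0, 0]],
  ],
)

```text
time_s: 10.25
ee_pos: [586.4, -178.3, 157.3]
ee_rot: [180.0, -0.0, 92.3]
force: [0.1, 0.9, 0.2]
gripper_width: 60.1
gripper_force: 0.0
```

```bash
python3 - <<'E'
from h import *
import pickle
m=camera_model('wrist');f=grab_frame('wrist');cv2.imwrite('pics/w4.png',f);pickle.dump((m,f),open('w4.pkl','wb'))
print(proj(m,[[586,-133,34],[471,-138,70]]).round(0),ringfit(m,f,proj(m,[[586,-133,34]])[0],34))
E
```

```text
[[261. 136.]
 [121. 141.]] ((585.9826049804688, -133.37644958496094, 24.645179748535156), ((261.0739440917969, 136.14173889160156), (51.686309814453125, 52.53110122680664), 13.386802673339844), array([ 585.8753564 , -132.88113656,   34.        ]))
```

View pics/w4.png

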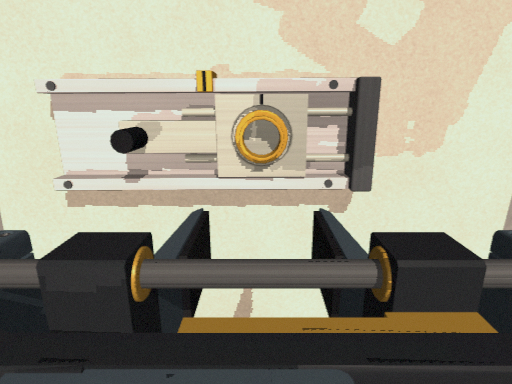

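The ring lies concentric in the recess at (261,136), with an even flange around it. The knob is at (122,140) and the clip line at (205,80). Now I'll re-measure the travel and the offset to the knob.

Scaled: -40 mm is -0.8, -35 mm is -0.7.

```bash
cat >> h.py <<'E'
def travel(m,f,lp,cp):
    g=cv2.cvtColor(f,cv2.COLOR_BGR2GRAY)
    def dark(uv,h,t):
        u,v=map(int,np.round(uv));w=g[v-h:v+h+1,u-h:u+h+1];ys,xs=np.nonzero(w<t);return xs.mean()+u-h,ys.mean()+v-h,len(xs)
    a=dark(lp,4,110);b=dark(cp,5,70);A=onz(m,[a[:2]],34)[0];B=onz(m,[b[:2]],36)[0]
    e=np.array([np.cos(np.radians(2.5)),np.sin(np.radians(2.5)),0]);return a,b,A.round(1),B.round(1),(B-A)@e
E
python3 - <<'E'
from h import *
import pickle;m,f=pickle.load(open('w4.pkl','rb'))
print(travel(m,f,(261,100),(205,80)))
print(proj(m,[[584.6,-100,34],[533.2,-86.6,36]]).round(1))
print(rel([470.4,-138.3,110],92.5))
E
```

```text
((np.float64(261.03846153846155), np.float64(99.84615384615384), 26), (np.float64(203.73076923076923), np.float64(80.53846153846153), 26), array([ 584.5, -100.5,   34. ]), array([533.3, -86.2,  36. ]), np.float64(-50.57451087245494))
[[261.2  99.3]
 [203.7  81. ]]
(array([  44.2, -114.2,   47. ]), array([-0.03, -0.05, -0.12]))
```

Call:
pendant(
  segments=[
    [[0.2, -0.3, 0, 0, 0, 0], [0.2, -0.7, 0, 0, 0, 0], [0.2, -0.8, 0.2, 0, 0, 0], [0.2, -0.52, 0.4, 0, 0, 0], [0, 0, 0.34, 0, 0, 0], [0, 0, 0, 0, 0, 0], [0, 0, 0, 0, 0, 0], [0, 0, 0, 0, 0, 0]],
  ],
)

```text
time_s: 11.1
ee_pos: [470.4, -143.2, 110.8]
ee_rot: [179.9, 0.0, 92.4]
force: [0.9, -0.2, -0.8]
gripper_width: 59.7
gripper_force: 0.0
```

```bash
python3 -c "
from h import *
print(rel([470.4,-138.3,42],92.5))"
```

```text
(array([ 5. ,  0. , 68.8]), array([ 0.11,  0.03, -0.07]))
```

Scaled: 20 mm is 0.4, 18 mm is 0.36.

Call:
pendant(
  segments=[
    [[0.09, 0, 0.24, 0, 0, 0], [0, 0, 0.4, 0, 0, 0], [0, 0, 0.36, 0, 0, 0], [0, 0, 0.2, 0, 0, 0], [0, 0, 0.12, 0, 0, 0], [0, 0, 0, 0, 0, 0], [0, 0, 0, 0, 0, 0], [0, 0, 0, 0, 0, 0]],
  ],
)

```text
time_s: 11.9
ee_pos: [469.6, -138.9, 44.7]
ee_rot: [179.9, 0.0, 92.4]
force: [0.6, -0.0, 0.1]
gripper_width: 60.0
gripper_force: 0.0
```

Call:
pendant(
  segments=[
    [[0, 0, 0, 0, 0, 0], [0, 0, 0, 0, 0, 0], [0, 0, 0, 0, 0, 0], [0, 0, 0, 0, 0, 0], [0, 0, 0, 0, 0, 0], [0, 0, 0, 0, 0, 0], [0, 0, 0, 0, 0, 0], [0, 0, 0, 0, 0, 0]],
  ],
  finger_gap=5,
  squeeze=30,
)

```text
time_s: 12.7
ee_pos: [469.6, -138.7, 44.0]
ee_rot: [179.9, 0.0, 92.4]
force: [2.8, 0.2, -2.6]
gripper_width: 19.1
gripper_force: 30.0
```

```bash
python3 -c "
from h import *
s=state();print(s['ee_pos'],s['force'])"
```

```text
[ 469.63115546 -138.67442001   43.99528581] [ 2.7550589   0.19813698 -2.57031592]
```

Call:
pendant(
  segments=[
    [[0, -0.06, 0, 0, 0, 0], [0, -0.12, 0, 0, 0, 0], [0, -0.16, 0, 0, 0, 0], [0, -0.16, 0, 0, 0, 0], [0, -0.16, 0, 0, 0, 0], [0, -0.16, 0, 0, 0, 0], [0, -0.12, 0, 0, 0, 0], [0, -0.04, 0, 0, 0, 0]],
  ],
  squeeze=40,
)

```text
time_s: 13.5
ee_pos: [421.0, -140.9, 44.0]
ee_rot: [179.8, 0.0, 92.4]
force: [9.2, 2.3, -8.9]
gripper_width: 19.1
gripper_force: 40.0
```

Call:
pendant(
  segments=[
    [[0, 0, 0, 0, 0, 0], [0, 0, 0, 0, 0, 0], [0, 0, 0, 0, 0, 0], [0, 0, 0, 0, 0, 0]],
  ],
)

```text
time_s: 13.9
ee_pos: [421.4, -140.9, 44.0]
ee_rot: [179.8, 0.0, 92.4]
force: [8.4, 1.9, -6.9]
gripper_width: 19.1
gripper_force: 40.0
```

```bash
python3 - <<'E'
from h import *
import pickle
m=camera_model('wrist');f=grab_frame('wrist');cv2.imwrite('pics/w5.png',f);pickle.dump((m,f),open('w5.pkl','wb'));t=grab_frame('top');np.save('top5',t)
print(proj(m,[[535,-100,34],[533.3,-86.4,36],[536,-135,34]]).round(0))
E
```

```text
[[454. 171.]
 [458. 148.]
 [444. 226.]]
```

View pics/w5.png

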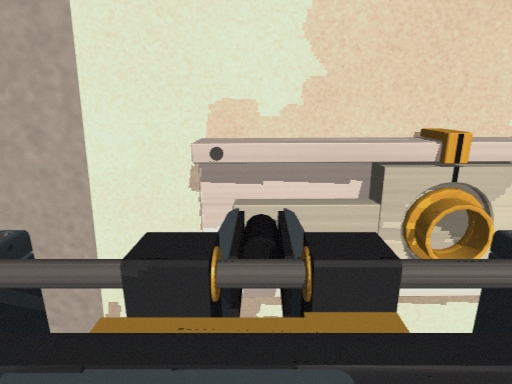

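The slide is pulled out and the ring is still seated in its recess at (452,222). The slide line at about (456,173) nearly meets the clip line at (460,148), so I'll measure what remains.

```bash
python3 - <<'E'
from h import *
import pickle;m,f=pickle.load(open('w5.pkl','rb'))
print(travel(m,f,(456,173),(460,147)))
print(cv2.cvtColor(f,cv2.COLOR_BGR2GRAY)[[140,148,156,168,172,176],446:472])
E
```

```text
((np.float64(455.2608695652174), np.float64(173.08695652173913), 46), (np.float64(459.0), np.float64(147.0), 53), array([ 536.1, -101.3,   34. ]), array([533.8, -85.7,  36. ]), np.float64(-1.6332789929685068))
[[ 58  92 126 152 161 162 162 155 158 156 156 105  34  22  25  20  25 132
  157 164 165 164 161 163 159 152]
 [101 131 156 162 161 159 155 153 155 154  95  13  22  21  26  48 133 160
  167 163 159 158 161 154 185 201]
 [140 153 161 159 158 154 153 155 132  74  22  24  21  14 106 150 160 165
  161 158 161 159 163 186 193 191]
 [175 178 177 175 175 175 177 129  51  19  26  23  19 149 179 178 178 178
  177 181 177 179 178 177 179 179]
 [173 174 175 176 176 176 149  84  26  25  18  22 115 162 173 174 176 175
  176 175 172 176 174 173 176 175]
 [181 178 179 178 181 180 111  40  24  28  26  55 153 179 180 176 178 177
  178 181 180 180 180 180 180 181]]
```

Scaled: -1 mm is -0.02, -0.6 mm is -0.012.

Call:
pendant(
  segments=[
    [[0, -0.02, 0, 0, 0, 0], [0, -0.012, 0, 0, 0, 0], [0, 0, 0, 0, 0, 0], [0, 0, 0, 0, 0, 0], [0, 0, 0, 0, 0, 0], [0, 0, 0, 0, 0, 0]],
  ],
)

```text
time_s: 14.6
ee_pos: [420.0, -141.0, 44.0]
ee_rot: [179.8, 0.0, 92.4]
force: [8.3, 2.5, -7.0]
gripper_width: 19.4
gripper_force: 40.0
```

```bash
python3 - <<'E'
from h import *
m=camera_model('wrist');f=grab_frame('wrist')
print(travel(m,f,proj(m,[[534.5,-101.3,34]])[0],proj(m,[[533.7,-85.9,36]])[0]))
p=proj(m,[[535.5,-135.3,34]])[0]
print(ringfit(m,f,p,34,50)[0], ringfit(m,f,p,40,50)[0])
s=state();print(s['force'],s['gripper_force'],s['qvel'])
E
```

```text
((np.float64(455.3333333333333), np.float64(173.0), 45), (np.float64(461.37735849056605), np.float64(146.9245283018868), 53), array([ 534.8, -101.3,   34. ]), array([533.8, -85.6,  36. ]), np.float64(-0.31246830344265986))
(538.2435913085938, -136.9436798095703, 29.91219139099121) (534.243408203125, -134.6121368408203, 28.921045303344727)
[ 8.04249019  1.99201588 -6.45659445] 40.00214695930481 [ 0.01919054 -0.00658377  0.00351981 -0.01812908  0.07876584  0.0469121 ]
```

The lines agree within 0.3 mm. The ring is seated, and the slide is held against about 8 N, so I'm handing in.

```bash
python3 -c "
from workcell import job_done
print(job_done())"
```

```text
the job is handed in; nothing more can be done
None
```

I handed the job in at about 14.7 s: the ring lies in the slide's recess, and the gripper holds the knob with the slide line about 0.3 mm from the clip line by the wrist camera; the hand-in returned no verdict.

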